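Put the lids back on the parts tins

TASK

Close the three open parts tins so that no dust gets in: put each of the three loose lids on the tin of its own size, plug down and fully seated on the rim all round. Leave the tins standing where they are, do not disturb the check weight, the ink bottle or the closed jar, and let go of everything at the end.

Things in the scene. Friction and masses are not known exactly. Their poses are not given: they have to be found in the camera images.
- tin_small: the small open tin: an upright round dark steel tin standing loose on the table, outside diameter 58 mm, inside 52 mm, 70 mm tall, wall 3 mm, half full of small parts; its origin is the centre of its underside, z axis up through the mouth
- lid_small_knob (a point): the small lid, for the small tin: loose dark steel disc 66 mm across, 4 mm thick; under it a chamfered black plug 40 mm across, 8 mm deep (6 mm play all round in the tin); on top a wooden round upright knob, 24 mm across, 40 mm tall. Point: centre of the knob, 20 mm above the disc's top, 24 mm above its underside (which sits on the rim), 32 mm above the plug's foot and the table at the start; z up along the knob
- tin_medium: the medium open tin: an upright round dark steel tin standing loose on the table, outside diameter 82 mm, inside 76 mm, 60 mm tall, wall 3 mm, half full of small parts; its origin is the centre of its underside, z axis up through the mouth
- lid_medium_knob (a point): the medium lid, for the medium tin: loose dark steel disc 90 mm across, 4 mm thick; under it a chamfered black plug 64 mm across, 8 mm deep (6 mm play all round in the tin); on top a wooden round upright knob, 24 mm across, 40 mm tall. Point: centre of the knob, 20 mm above the disc's top, 24 mm above its underside (which sits on the rim), 32 mm above the plug's foot and the table at the start; z up along the knob
- tin_large: the large open tin: an upright round dark steel tin standing loose on the table, outside diameter 106 mm, inside 100 mm, 50 mm tall, wall 3 mm, half full of small parts; its origin is the centre of its underside, z axis up through the mouth
- lid_large_knob (a point): the large lid, for the large tin: loose dark steel disc 114 mm across, 4 mm thick; under it a chamfered black plug 88 mm across, 8 mm deep (6 mm play all round in the tin); on top a wooden round upright knob, 24 mm across, 40 mm tall. Point: centre of the knob, 20 mm above the disc's top, 24 mm above its underside (which sits on the rim), 32 mm above the plug's foot and the table at the start; z up along the knob
- nib_jar_mid (a point): bystander: a clear jar of felt nibs, already closed by its own red lid, about 71 mm across and 75 mm tall; the point is its centre, 37 mm up
- weight_mid (a point): bystander: a brass check weight with a neck, 28 mm across and 46 mm tall; the point is its centre, 23 mm up. (Two stiff black cables hang from the ceiling beyond it, ending 0.5 m above the table, at about x 0.55, y 0.31 and x 0.73, y 0.18: swing a raised arm past them drawn in.)
- bottle_mid (a point): bystander: an ink bottle with a white cap, 44 mm across and 90 mm tall; the point is its centre, 45 mm up
There are look-alikes about, which are no part of the job. Leave any red look-alike of the tin_large alone.

How it is judged (in metres and radians):
At the end, for the whole second after the job is handed in: Each lid lies on the tin of its own size: centred within 10 mm, level within 0.06 rad, its disc resting on the rim (height within 4 mm below and 3 mm above), with the tin standing upright on the table, and lids and tins at rest (horizontal distance between lid_small_knob and tin_small below 0.01 m and z of lid_small_knob in the frame of tin_small between 0.09 and 0.097 m and angle between each of lid_small_knob, tin_small, lid_medium_knob, tin_medium, lid_large_knob, tin_large's own z axis and vertical below 0.06 rad and height (world z) of tin_small between -0.004 and 0.004 m and linear speed of each of lid_small, tin_small, lid_medium, tin_medium, lid_large, tin_large below 0.01 m/s and horizontal distance between lid_medium_knob and tin_medium below 0.01 m and z of lid_medium_knob in the frame of tin_medium between 0.08 and 0.087 m and height (world z) of tin_medium between -0.004 and 0.004 m and horizontal distance between lid_large_knob and tin_large below 0.01 m and z of lid_large_knob in the frame of tin_large between 0.07 and 0.077 m and height (world z) of tin_large between -0.004 and 0.004 m); the robot touches nothing.
It fails at once if a tin is shifted by more than 30 mm or tipped (distance of any of tin_small, tin_medium, tin_large from where it was at the start of the episode above 0.03 m or angle between any of tin_small, tin_medium, tin_large's own z axis and vertical above 0.3 rad).
It fails at once if the jar is shifted by more than 20 mm or knocked over (distance of nib_jar_mid from where it was at the start of the episode above 0.02 m or angle between nib_jar_mid's own z axis and vertical above 0.3 rad).
It fails at once if the check weight is shifted by more than 20 mm or knocked over (distance of weight_mid from where it was at the start of the episode above 0.02 m or angle between weight_mid's own z axis and vertical above 0.3 rad).
It fails at once if the bottle is shifted by more than 20 mm or knocked over (distance of bottle_mid from where it was at the start of the episode above 0.02 m or angle between bottle_mid's own z axis and vertical above 0.3 rad).
It also fails if it takes over 88 s, if anything falls off the work surface, if the arm or the gripper's body presses on something with over 40 N, if the wrist force passes 120 N, or if a joint passes its speed limit or range.

ROBOT

A 6-joint arm with a two-finger parallel gripper is mounted at the origin on a cart in front of the work surface, level with it; the furniture and walls round the work are solid. World frame = base frame: x ahead of the robot, y to its left, z up, the work surface at z = 0. Lengths are in m, angles in degrees, forces in N, time in s.
With the tool pointing down it reaches from about 0.3 to 0.75 m from the base axis. Payload 8.5 kg.
Tool frame: the origin (TCP) lies on the centre line of the jaws, within the pads' length; the fingertips stand 25 mm ahead of it and the grasp point (between the pads) lies 6 mm ahead of it; z points along the fingers, y is the line along which they close (so a half turn about z gives the same grasp; the last joint's range is limited). The gripper opens to 85 mm and grips with 20 to 120 N. Pads are 22 mm wide; open, the fingers measure 114 mm over their backs; the gripper's body (76 mm by 85 mm) begins 54 mm behind the grasp point. The pads swing forward as they close: fully open they stand 13 mm farther back than shut.
Start: joints at [-56.855, 21.807, 74.336, -0, 83.858, -12.336], TCP at [0.392, -0.386, 0.256] pointing down, gripper open.
Joint ranges: [-178.18, 178.18], [-50.72, 133.34], [12.68, 142.11], [-81.47, 261.47], [9.98, 163.14], [-165.26, 165.26]. Speed limits (degrees/s): [136.94, 136.94, 180, 180, 180, 180].

INTERFACE

Orientations are given as a 3x3 rotation matrix whose columns are the frame's x, y, z axes.
In Python, from rig import telemetry, optics, env gives the robot as it stands.
- The arm moves only by the tool send_rows, never from a script. Its argument "deltas" is a list that holds one entry, the list of rows, each a list of 7 numbers: the shift along the tool's x, y, z in m, then the turn, a rotation vector about the tool's x, y, z in rad, then the opening, from -1 (shut) to 1 (fully open), so that 0 is half open. In form: [[[x, y, z, ax, ay, az, grip], ...]]. A call has 1 to 12 rows; each row shifts and turns the commanded pose from where the row before left it, along the tool's axes as they then stand; what a row does not reach is not made up. A row lasts 1/8 s, in which the tool goes at most 62.5 mm and 10.7 degrees, less where a joint would pass 70% of its speed; a pose out of reach is approached as far as the arm can. A call is refused whole if a number of a shift passes 0.0625 or a number of a turn 0.188, either way. A call with a gripper value outside its range is refused whole. The fingers move at their own pace and stop on an object; "squeeze" is the grip in N (left out, the last holds). Time passes only in rows, so rows that do not move let the fingers close. It gives the time, the measured TCP pose, the force, the opening and the grip force at its end, in the units of the state.
- telemetry.observe(): the state, without advancing time (a new reading comes with each control period).
- optics.get_image(name): name is "scene" or "top"; returns a dict with "image" (420x560x3 uint8, red, green, blue), "range_z" (420x560 float32, m along the optical axis (not along the pixel's ray), 0 where there is no reading), "K" (3x3 intrinsics, pixels), "rvec" (rotation vector, rad) and "tvec" (3), from world to camera coordinates, as OpenCV has them. Camera axes: x right, y down, z forward; pixel columns grow to the right and rows downward; lengths in m; the calibration is good to about 2 mm. A picture is of the moment at which its call begins.
- env.close_job(): hands the job in; it is judged then, once.
The state is a dict: "time_s": time; "q": joint angles; "qvel": joint speeds; "joint_efforts": joint torques, N m; "position": TCP position; "tool_rot": TCP orientation; "ft_force": force on the tool from outside, world axes, zero at the start; "wrist_torque": the same for the moment, N m; "grip_width": finger opening in m; "gripper_force": force on a finger pad.
Only numpy, scipy, OpenCV 4.12 (cv2) and the standard library are available. Lean on these libraries where they do the work, as an engineer would, in place of code of your own. Each camera call takes 0.05 s, during which the arm holds its last target. There are 200 camera calls.

## Working session

There is one attempt and no reset: what is moved stays moved. The work goes in short steps, Python scripts to look and compute and a tool call to move; the robot and the scene stay as the last step left them, time stands still between calls to the robot, and variables do not carry over. Pictures are saved under pics/ and viewed, at most 14 in all, crops included, and the job is handed in when it is done.

Besides the shell and the picture viewer there is one more tool, called in YAML: its name, and indented under it one key for each argument. send_rows: Moves the arm, as the interface text tells. Its arguments: {"type":"object","properties":{"deltas":{"type":"array"},"squeeze":{"type":"number"}},"required":["deltas"]}

```bash
ls; mkdir -p pics; cat > h.py <<'E'
import numpy as np, cv2
from rig import telemetry, optics, env
def grab(n):
    d=optics.get_image(n); R,_=cv2.Rodrigues(np.array(d["rvec"],float)); t=np.array(d["tvec"],float).ravel()
    K=np.array(d["K"]); z=d["range_z"]; v,u=np.mgrid[:420,:560]
    c=np.stack([(u-K[0,2])/K[0,0]*z,(v-K[1,2])/K[1,1]*z,z],-1)
    P=(c-t)@R; P[z==0]=np.nan
    return d["image"],P,K,R,t
def save(im,f,s=1): cv2.imwrite(f,cv2.resize(im,None,fx=s,fy=s,interpolation=cv2.INTER_CUBIC)[...,::-1])
E
python3 - <<'E'
from h import *
for n in("top","scene"):
    im,P,K,R,t=grab(n); save(im,f"pics/{n}0.png",1.4); np.savez(f"{n}0.npz",im=im,P=P); print(n,K[0,0],-R.T@t)
s=telemetry.observe(); print(s["tool_rot"],s["time_s"],s["grip_width"])
E
```

```text
pics
top 501.43101266080527 [ 0.31629967 -0.10212898  1.38707394]
scene 469.95319364820057 [0.30386512 0.60603519 0.79140205]
[[ 7.01144736e-01  7.13018631e-01 -7.00614898e-04]
 [ 7.13018922e-01 -7.01143966e-01  1.07514823e-03]
 [ 2.75368813e-04 -1.25338620e-03 -9.99999177e-01]] 0.1 0.08533460849563342
```

View pics/top0.png

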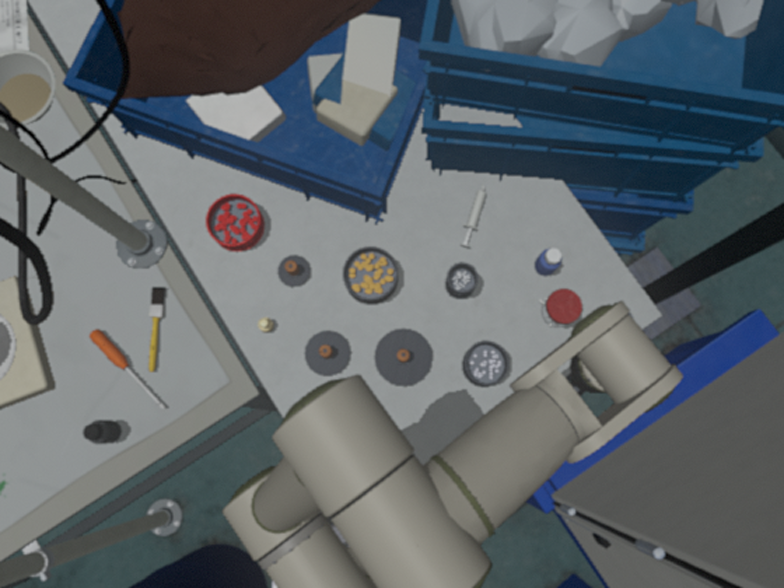

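View pics/scene0.png

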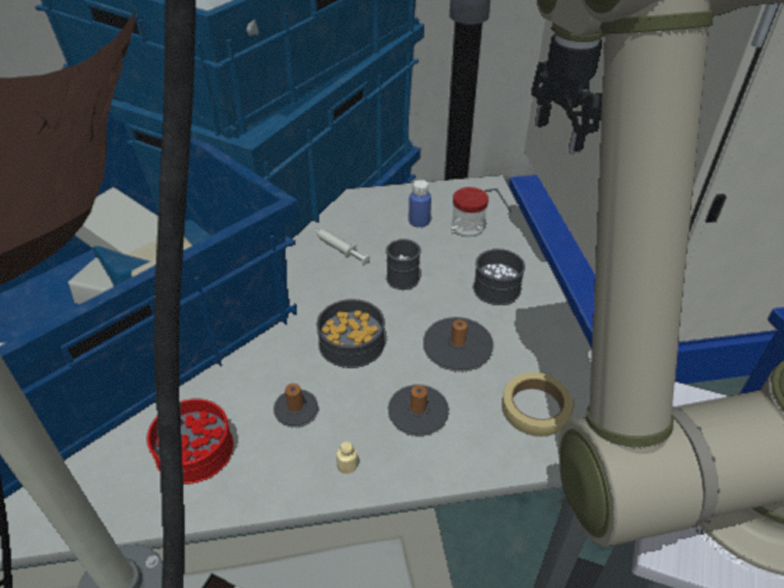

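The top view (784 px scale) shows:
- **Tins:** small at (461,280), medium at (486,363) and large at (371,275). The red look-alike is at (235,222).
- **Lid knobs:** small at (291,267), medium at (326,352) and large at (403,355).
- **Bystanders:** weight at (266,325), bottle at (549,260) and jar at (563,307).

**What could be confused:** the red tin with the large tin, which I settle by colour. The lids and tins differ in size, so I'll check their diameters.

```bash
cat > m.py <<'E'
from h import *
from scipy.optimize import least_squares
def circ(p,r=None):
    c=np.median(p,0)
    f=least_squares(lambda q: np.hypot(p[:,0]-q[0],p[:,1]-q[1])-q[2],[*c,r or .03],loss="soft_l1",f_scale=.001); return f.x
def sel(P,c,rad,z0,z1):
    m=(np.hypot(P[...,0]-c[0],P[...,1]-c[1])<rad)&(P[...,2]>z0)&(P[...,2]<z1); return P[m]
E
python3 - <<'E'
from m import *
D={n:np.load(f"{n}0.npz") for n in("top","scene")}
T=D["top"]["P"]
px=dict(tin_small=(461,280),tin_medium=(486,363),tin_large=(371,275),red=(235,222),lid_small=(291,267),lid_medium=(326,352),lid_large=(403,355),weight=(266,325),bottle=(549,260),jar=(563,305))
H=dict(tin_small=(.07,.029),tin_medium=(.06,.041),tin_large=(.05,.053),red=(.05,.053))
for k,(u,v) in px.items():
    c=T[round(v/1.4),round(u/1.4)]; print(k,"centre px",c.round(3))
    for n in D:
        P=D[n]["P"]
        if k in H:
            h,r=H[k]; p=sel(P,c,r+.02,h-.003,h+.006)
            if len(p)>5:
                q=cv2.minEnclosingCircle(p[:,:2].astype(np.float32)); print("  rim",n,len(p),circ(p[:,:2],r).round(4),np.round(q[0],4),round(q[1],4),p[:,2].mean().round(4))
        elif "lid" in k:
            p=sel(P,c,.025,.042,.06); q=cv2.minEnclosingCircle(p[:,:2].astype(np.float32)); print("  knob",n,len(p),np.round(q[0],4),round(q[1],4),p[:,2].max().round(4))
            p=sel(P,c,.07,.007,.018); q=cv2.minEnclosingCircle(p[:,:2].astype(np.float32)); print("  disc",n,len(p),np.round(q[0],4),round(q[1],4),np.median(p[:,2]).round(4))
t=D["top"]["im"][95:290,140:430]; save(t,"pics/crop.png",2.7)
E
```

```text
tin_small centre px [ 0.601 -0.23   0.033]
  rim top 96 [ 0.5983 -0.2307  0.0279] [ 0.598  -0.2309] 0.0304 0.0705
  rim scene 134 [ 0.6017 -0.2306  0.0275] [ 0.6019 -0.2317] 0.0314 0.0706
tin_medium centre px [ 0.436 -0.267  0.031]
  rim top 127 [ 0.4337 -0.2647  0.0398] [ 0.4339 -0.2651] 0.0425 0.0601
  rim scene 181 [ 0.437  -0.2648  0.0396] [ 0.4371 -0.2658] 0.0437 0.0605
tin_large centre px [ 0.625 -0.054  0.021]
  rim top 168 [ 0.6218 -0.0535  0.0517] [ 0.6222 -0.0532] 0.0544 0.0501
  rim scene 303 [ 0.6251 -0.0536  0.0516] [ 0.625  -0.0548] 0.0554 0.0507
red centre px [0.749 0.216 0.02 ]
  rim top 155 [0.7465 0.2133 0.0516] [0.7472 0.2136] 0.0547 0.0503
  rim scene 319 [0.7499 0.2132 0.0517] [0.7497 0.2124] 0.0556 0.0508
lid_small centre px [0.642 0.1   0.051]
  knob top 64 [0.6441 0.1006] 0.012 0.057
  disc top 316 [0.633  0.1106] 0.0666 0.012
  knob scene 126 [0.6472 0.101 ] 0.0127 0.0571
  disc scene 494 [0.648  0.1002] 0.0334 0.0134
lid_medium centre px [0.473 0.037 0.052]
  knob top 65 [0.4751 0.0401] 0.012 0.0578
  disc top 711 [0.4745 0.0294] 0.0543 0.012
  knob scene 117 [0.4777 0.0393] 0.0128 0.0578
  disc scene 1007 [0.4792 0.0383] 0.0463 0.0132
lid_large centre px [ 0.457 -0.109  0.052]
  knob top 64 [ 0.4587 -0.1088] 0.0122 0.0568
  disc top 1180 [ 0.4625 -0.1051] 0.0619 0.012
  knob scene 96 [ 0.4622 -0.1093] 0.013 0.057
  disc scene 1300 [ 0.4632 -0.1089] 0.0585 0.0134
weight centre px [0.532 0.153 0.043]
bottle centre px [ 0.618 -0.396  0.087]
jar centre px [ 0.533 -0.417  0.071]
```

View pics/crop.png

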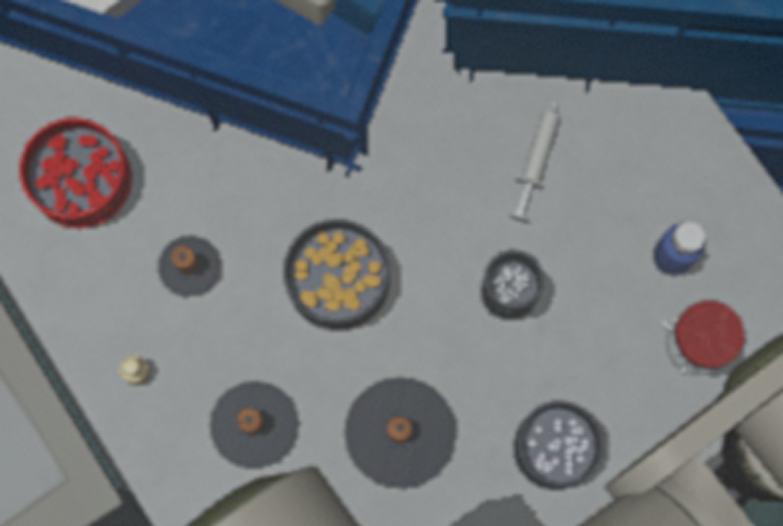

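send_rows:
  deltas:
    - [[0,0,0,0,0,0.16,0.2],[0,0,0,0,0,0.16,0.2],[0,0,0,0,0,0.16,0.2],[0,0,0,0,0,0.16,0.2],[0,0,0,0,0,0.154,0.2],[0.012,-0.05,0.01,0,0,0,0.2],[0.014,-0.055,0.01,0,0,0,0.2],[0.014,-0.055,0.01,0,0,0,0.2],[0.014,-0.055,0.01,0,0,0,0.2],[0.014,-0.055,0.01,0,0,0,0.2],[0,-0.007,0,0,0,0,0.2],[0,0,0,0,0,0,0.2]]
  squeeze: 50

```text
time_s: 1.6
position: [0.4602, -0.1087, 0.2064]
tool_rot: [[1.0, 0.001, -0.0], [0.001, -1.0, -0.0], [-0.0, 0.0, -1.0]]
ft_force: [0.8, 0.0, -0.4]
grip_width: 0.0512
gripper_force: 0.0
```

```bash
cat > st.py <<'E'
from h import *
s=telemetry.observe(); print(s["time_s"],np.round(s["position"],4),np.round(s["tool_rot"],4).tolist(),np.round(s["q"],1),round(s["grip_width"],4),s["gripper_force"],np.round(s["ft_force"],1))
E
python3 st.py; python3 - <<'E'
from h import *
P=np.load("top0.npz")["P"]
for c in((.6235,-.0536),(.6457,.1008),(.6,-.2307)):
    d=np.hypot(P[...,0]-c[0],P[...,1]-c[1]); 
    for lo,hi in((.1,.2),(.2,.4),(.4,.9)):
        m=(P[...,2]>lo)&(P[...,2]<hi)&(P[...,0]>.5)&(P[...,1]<.3); i=np.argmin(np.where(m,d,9)); print(c,lo,d.flat[i].round(3),P.reshape(-1,3)[i].round(3))
E
```

```text
1.6 [ 0.4602 -0.1087  0.2064] [[1.0, 0.0007, -0.0001], [0.0007, -1.0, -0.0003], [-0.0001, 0.0003, -1.0]] [-27.7  16.8  91.   -0.   72.2  62.3] 0.0512 0.0 [ 0.8  0.  -0.4]
(0.6235, -0.0536) 0.1 0.101 [ 0.722 -0.076  0.166]
(0.6235, -0.0536) 0.2 0.093 [ 0.712 -0.08   0.234]
(0.6235, -0.0536) 0.4 0.255 [ 0.858 -0.155  0.45 ]
(0.6457, 0.1008) 0.1 0.144 [0.78  0.05  0.168]
(0.6457, 0.1008) 0.2 0.134 [0.769 0.049 0.232]
(0.6457, 0.1008) 0.4 0.186 [0.8   0.205 0.694]
(0.6, -0.2307) 0.1 0.192 [ 0.724 -0.084  0.168]
(0.6, -0.2307) 0.2 0.184 [ 0.711 -0.084  0.213]
(0.6, -0.2307) 0.4 0.234 [ 0.826 -0.288  0.436]
```

send_rows:
  deltas:
    - [[0,0,0.05,0,0,0,0.2],[0,0,0.05,0,0,0,0.2],[0,0,0.04,0,0,0,0.2],[0,0,0.024,0,0,0,0.2],[0,0,0,0,0,0,0.2],[0,0,0,0,0,0,-1],[0,0,0,0,0,0,-1],[0,0,0,0,0,0,-1],[0,0,0,0,0,0,-1]]

```text
time_s: 2.72
position: [0.4608, -0.1094, 0.0436]
tool_rot: [[1.0, -0.0, 0.002], [-0.0, -1.0, -0.002], [0.002, 0.002, -1.0]]
ft_force: [-1.3, -2.9, 7.8]
grip_width: 0.023
gripper_force: 49.7
```

```bash
python3 st.py; python3 - <<'E'
from h import *
im,P,*_=grab("scene"); save(im[160:340,220:460],"pics/g1.png",3)
E
```

```text
2.725 [ 0.4608 -0.1094  0.0436] [[1.0, -0.0001, 0.0024], [-0.0001, -1.0, -0.002], [0.0024, 0.002, -1.0]] [-27.7  30.7 102.7  -0.   46.4  62.3] 0.023 49.71587940584868 [-1.3 -2.9  7.8]
```

View pics/g1.png

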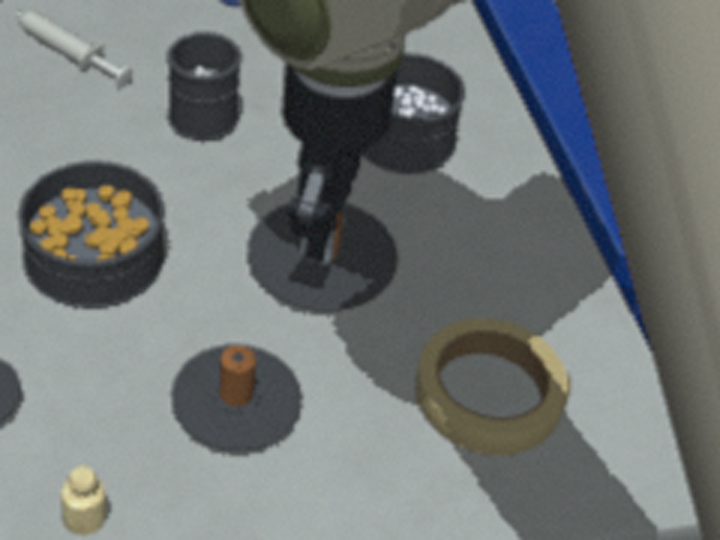

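The scene crop shows the jaws on the large lid's knob at about (325,240). The width is 23 mm, so the grip is good.

send_rows:
  deltas:
    - [[0,0,-0.02,0,0,0,-1],[0,0,-0.04,0,0,0,-1],[0,0,-0.04,0,0,0,-1],[0.02,-0.006,-0.01,0,0,0,-1],[0.035,-0.012,0,0,0,0,-1],[0.04,-0.014,0,0,0,0,-1],[0.035,-0.012,0,0,0,0,-1],[0.022,-0.008,0,0,0,0,-1],[0.011,-0.004,0,0,0,0,-1],[0,0,0,0,0,0,-1],[0,0,0,0,0,0,-1]]

```text
time_s: 4.15
position: [0.6225, -0.053, 0.1525]
tool_rot: [[1.0, -0.001, -0.001], [-0.001, -1.0, 0.0], [-0.001, -0.0, -1.0]]
ft_force: [-0.1, -0.1, -2.3]
grip_width: 0.0226
gripper_force: 49.5
```

```bash
python3 st.py; cat > lid.py <<'E'
# plane and centre of held lid near TCP: python3 lid.py radius tinheight pic
import sys; from m import *
r=float(sys.argv[1]); s=telemetry.observe(); c=s["position"]
for n in("scene","top"):
    im,P,*_=grab(n)
    z=c[2]-.03
    p=sel(P,c,r+.01,z-.015,z+.013)
    if len(p)<60: print(n,len(p)); continue
    for _ in range(3):
        A=np.c_[p[:,:2]-c[:2],np.ones(len(p))]; w,*_=np.linalg.lstsq(A,p[:,2],rcond=None); e=p[:,2]-A@w; p=p[abs(e)<max(.003,2*e.std())]
    q=cv2.minEnclosingCircle(p[:,:2].astype(np.float32)); print(n,len(p),"slope",w.round(4),"std",e.std().round(4),"circ",np.round(q[0],4),round(q[1],4))
    if n=="scene" and len(sys.argv)>2: save(im[90:330,120:440],sys.argv[2],2.4)
E
python3 lid.py .057 pics/h1.png
```

```text
4.15 [ 0.6225 -0.053   0.1525] [[1.0, -0.0006, -0.0005], [-0.0006, -1.0, 0.0], [-0.0005, -0.0, -1.0]] [-15.7  34.1  70.8  -0.   75.1  74.3] 0.0226 49.48453055229038 [-0.1 -0.1 -2.3]
scene 1190 slope [ 0.0003 -0.0029  0.1223] std 0.0012 circ [ 0.6224 -0.0535] 0.0579
top 88 slope [0.0509 0.0444 0.1237] std 0.002 circ [ 0.6145 -0.0642] 0.0457
```

View pics/h1.png

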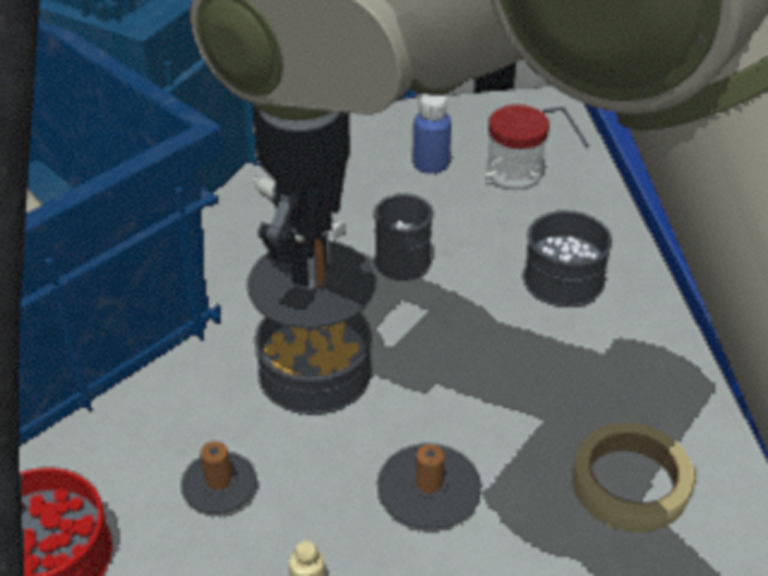

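The lid is level and above the large tin at about (315,330). Next I correct it by 2 mm and lower it.

send_rows:
  deltas:
    - [[0.002,0.001,0.01,0,0,0,-1],[0,0,0.02,0,0,0,-1],[0,0,0.015,0,0,0,-1],[0,0,0.007,0,0,0,-1],[0,0,0.005,0,0,0,-1],[0,0,0.004,0,0,0,-1],[0,0,0.003,0,0,0,-1],[0,0,0,0,0,0,-1],[0,0,0,0,0,0,-1]]

```text
time_s: 5.38
position: [0.6253, -0.0537, 0.0886]
tool_rot: [[1.0, -0.0, 0.0], [-0.0, -1.0, -0.0], [0.0, 0.0, -1.0]]
ft_force: [0.6, -0.3, -1.7]
grip_width: 0.0226
gripper_force: 49.5
```

```bash
python3 st.py;python3 lid.py .057
```

```text
5.375 [ 0.6253 -0.0537  0.0886] [[1.0, -0.0002, 0.0004], [-0.0002, -1.0, -0.0001], [0.0004, 0.0001, -1.0]] [-15.7  38.3  74.5   0.   67.2  74.3] 0.0226 49.46055151987821 [ 0.6 -0.3 -1.7]
scene 1101 slope [ 0.0016 -0.0024  0.0583] std 0.0013 circ [ 0.6258 -0.0541] 0.0573
top 73 slope [0.058  0.0874 0.062 ] std 0.0023 circ [ 0.6026 -0.0968] 0.0282
```

send_rows:
  deltas:
    - [[-0.0005,0,0.0025,0,0,0,-1],[0,0,0.001,0,0,0,-1],[0,0,0,0,0,0,-1],[0,0,0,0,0,0,-1]]

```text
time_s: 5.98
position: [0.6247, -0.0537, 0.0857]
tool_rot: [[1.0, -0.0, 0.001], [-0.0, -1.0, -0.0], [0.001, 0.0, -1.0]]
ft_force: [-2.2, 0.2, 4.8]
grip_width: 0.0226
gripper_force: 50.3
```

Contact came at the expected seated height. I'll release, then go to the medium lid.

send_rows:
  deltas:
    - [[0,0,0,0,0,0,-0.4],[0,0,0,0,0,0,0.0],[0,0,0,0,0,0,0.2],[0,0,-0.03,0,0,0,0.2],[0,0,-0.05,0,0,0,0.2],[-0.02,-0.013,-0.03,0,0,0,0.2],[-0.045,-0.028,0,0,0,0,0.2],[-0.045,-0.028,0,0,0,0,0.2],[-0.03,-0.02,0,0,0,0,0.2],[-0.008,-0.004,0,0,0,0,0.2],[0,0,0,0,0,0,0.2]]

```text
time_s: 7.35
position: [0.4773, 0.0391, 0.1951]
tool_rot: [[1.0, -0.0, 0.001], [-0.0, -1.0, -0.0], [0.001, 0.0, -1.0]]
ft_force: [0.6, -0.4, 0.2]
grip_width: 0.0509
gripper_force: 0.0
```

```bash
cat > done.py <<'E'
# lid centre vs tin: python3 done.py x y tinh r
import sys; from m import *
x,y,h,r=map(float,sys.argv[1:5])
for n in("scene","top"):
    im,P,*_=grab(n); p=sel(P,(x,y),r+.015,h-.006,h+.012)
    if len(p)<60: print(n,len(p)); continue
    A=np.c_[p[:,:2]-[x,y],np.ones(len(p))]; w,*_=np.linalg.lstsq(A,p[:,2],rcond=None)
    q=cv2.minEnclosingCircle(p[:,:2].astype(np.float32)); k=sel(P,(x,y),.025,h+.03,h+.055); kq=cv2.minEnclosingCircle(k[:,:2].astype(np.float32)) if len(k)>5 else 0
    print(n,len(p),w.round(4),np.round(q[0],4),round(q[1],4),"knob",kq)
E
python3 st.py; python3 done.py .6235 -.0536 .05 .057; python3 - <<'E'
from m import *
im,P,*_=grab("scene"); p=sel(P,(.4764,.0397),.025,.042,.06); print(cv2.minEnclosingCircle(p[:,:2].astype(np.float32)))
E
```

```text
7.35 [0.4773 0.0391 0.1951] [[1.0, -0.0001, 0.0009], [-0.0001, -1.0, -0.0002], [0.0009, 0.0002, -1.0]] [-9.5 18.1 91.2 -0.  70.7 80.5] 0.0509 0.0 [ 0.6 -0.4  0.2]
scene 1384 [ 0.0115 -0.0155  0.0553] [ 0.6264 -0.0554] 0.0582 knob ((0.6258091926574707, -0.05490970239043236), 0.0131843788549304)
top 1237 [-0.004  -0.0037  0.0538] [ 0.6225 -0.0539] 0.0573 knob ((0.6219369769096375, -0.053859174251556396), 0.012447490356862545)
((0.4786633551120758, 0.03985132277011871), 0.012509910389780998)
```

The large lid is centred within about 1 mm and level, with its top at 54 mm. Next is the medium lid.

send_rows:
  deltas:
    - [[0,0,0.05,0,0,0,0.2],[0,0,0.05,0,0,0,0.2],[0,0,0.035,0,0,0,0.2],[0,0,0.016,0,0,0,0.2],[0,0,0,0,0,0,0.2],[0,0,0,0,0,0,-1],[0,0,0,0,0,0,-1],[0,0,0,0,0,0,-1],[0,0,0,0,0,0,-1]]

```text
time_s: 8.62
position: [0.4774, 0.0391, 0.0447]
tool_rot: [[1.0, -0.0, 0.002], [-0.0, -1.0, -0.001], [0.002, 0.001, -1.0]]
ft_force: [-0.4, -2.2, 6.4]
grip_width: 0.023
gripper_force: 49.7
```

send_rows:
  deltas:
    - [[0,0,-0.02,0,0,0,-1],[0,0,-0.04,0,0,0,-1],[0,0,-0.04,0,0,0,-1],[-0.003,0.02,-0.02,0,0,0,-1],[-0.006,0.045,0,0,0,0,-1],[-0.008,0.055,0,0,0,0,-1],[-0.008,0.055,0,0,0,0,-1],[-0.008,0.055,0,0,0,0,-1],[-0.006,0.045,0,0,0,0,-1],[-0.003,0.029,0,0,0,0,-1],[0,0,0,0,0,0,-1],[0,0,0,0,0,0,-1]]

```text
time_s: 10.12
position: [0.4345, -0.2639, 0.1637]
tool_rot: [[1.0, -0.0, -0.0], [-0.0, -1.0, 0.001], [-0.0, -0.001, -1.0]]
ft_force: [1.0, -0.5, -1.7]
grip_width: 0.0229
gripper_force: 49.3
```

```bash
python3 lid.py .045 pics/h2.png
```

```text
scene 588 slope [ 0.0038 -0.0005  0.1322] std 0.0013 circ [ 0.4346 -0.2645] 0.0469
top 75 slope [-0.0405  0.0556  0.1299] std 0.002 circ [ 0.4311 -0.2617] 0.0444
```

View pics/h2.png

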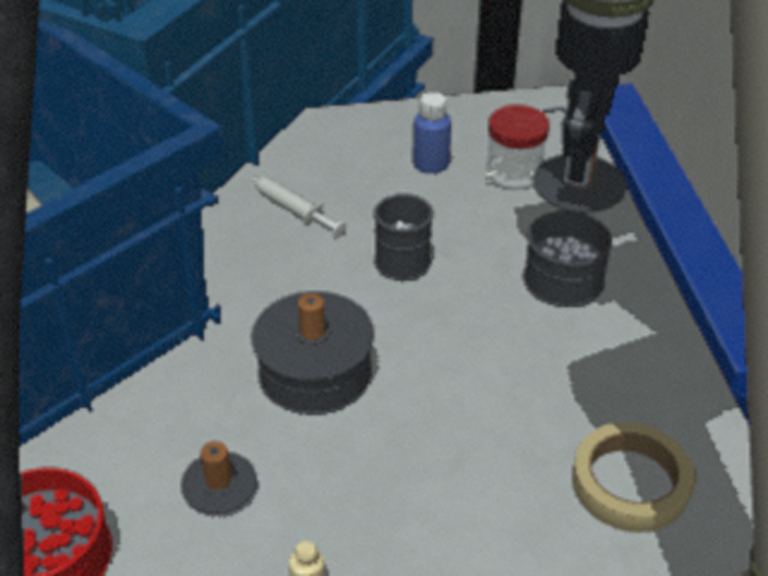

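The large lid is seated at (312,345). The medium lid is held level above its tin at (570,260).

send_rows:
  deltas:
    - [[0.0015,0.001,0.01,0,0,0,-1],[0,0,0.02,0,0,0,-1],[0,0,0.015,0,0,0,-1],[0,0,0.007,0,0,0,-1],[0,0,0.005,0,0,0,-1],[0,0,0.004,0,0,0,-1],[0,0,0.003,0,0,0,-1],[0,0,0,0,0,0,-1]]

```text
time_s: 11.22
position: [0.4362, -0.2656, 0.0998]
tool_rot: [[1.0, -0.0, 0.0], [-0.0, -1.0, -0.0], [0.0, 0.0, -1.0]]
ft_force: [-0.6, -1.0, -2.3]
grip_width: 0.0224
gripper_force: 49.3
```

send_rows:
  deltas:
    - [[0,0,0.002,0,0,0,-1],[0,0,0.001,0,0,0,-1],[0,0,0.001,0,0,0,-1],[0,0,0,0,0,0,-1],[0,0,0,0,0,0,-1]]

```text
time_s: 11.85
position: [0.4362, -0.2657, 0.0967]
tool_rot: [[1.0, -0.0, 0.0], [-0.0, -1.0, -0.001], [0.0, 0.001, -1.0]]
ft_force: [-3.6, 1.7, 8.6]
grip_width: 0.023
gripper_force: 50.5
```

send_rows:
  deltas:
    - [[0,0,0,0,0,0,-0.4],[0,0,0,0,0,0,0.0],[0,0,0,0,0,0,0.2],[0,0,-0.03,0,0,0,0.2],[0,0,-0.05,0,0,0,0.2],[0.01,-0.02,-0.025,0,0,0,0.2],[0.026,-0.046,0,0,0,0,0.2],[0.026,-0.046,0,0,0,0,0.2],[0.026,-0.046,0,0,0,0,0.2],[0.026,-0.046,0,0,0,0,0.2],[0,0,0,0,0,0,0.2]]

```text
time_s: 13.22
position: [0.5511, -0.0588, 0.2005]
tool_rot: [[1.0, 0.004, -0.0], [0.004, -1.0, 0.0], [-0.0, -0.0, -1.0]]
ft_force: [-0.7, -0.8, 0.0]
grip_width: 0.0511
gripper_force: 0.0
```

```bash
python3 done.py .4354 -.2648 .06 .045
```

```text
scene 662 [ 0.0025 -0.0331  0.0651] [ 0.4379 -0.2665] 0.0461 knob ((0.4366070330142975, -0.26435720920562744), 0.013103755190968513)
top 822 [-0.0015  0.0032  0.064 ] [ 0.4345 -0.2656] 0.0452 knob ((0.4337592124938965, -0.26487472653388977), 0.011778312735259533)
```

The medium lid is seated, level and centred. On to the small lid.

send_rows:
  deltas:
    - [[0.024,-0.04,0,0,0,0,0.2],[0.028,-0.045,0,0,0,0,0.2],[0.026,-0.045,0,0,0,0,0.2],[0.017,-0.029,0,0,0,0,0.2],[0,0,0.03,0,0,0,0.2],[0,0,0.04,0,0,0,0.2],[0,0,0,0,0,0,0.2]]

```text
time_s: 14.2
position: [0.6439, 0.0959, 0.1282]
tool_rot: [[1.0, -0.002, -0.006], [-0.002, -1.0, 0.0], [-0.006, -0.0, -1.0]]
ft_force: [0.2, 0.3, 0.6]
grip_width: 0.051
gripper_force: 0.0
```

```bash
python3 st.py; python3 - <<'E'
from m import *
im,P,*_=grab("scene"); p=sel(P,(.646,.1),.025,.042,.06); print(cv2.minEnclosingCircle(p[:,:2].astype(np.float32)),len(p)); save(im[100:360,80:400],"pics/h3.png",2.2)
E
```

```text
14.2 [0.6439 0.0959 0.1282] [[1.0, -0.002, -0.0064], [-0.002, -1.0, 0.0001], [-0.0064, -0.0001, -1.0]] [-1.9 38.  67.4 -0.  75.  88.2] 0.051 0.0 [0.2 0.3 0.6]
((0.6474729180335999, 0.09908013045787811), 0.013352124020457268) 121
```

View pics/h3.png

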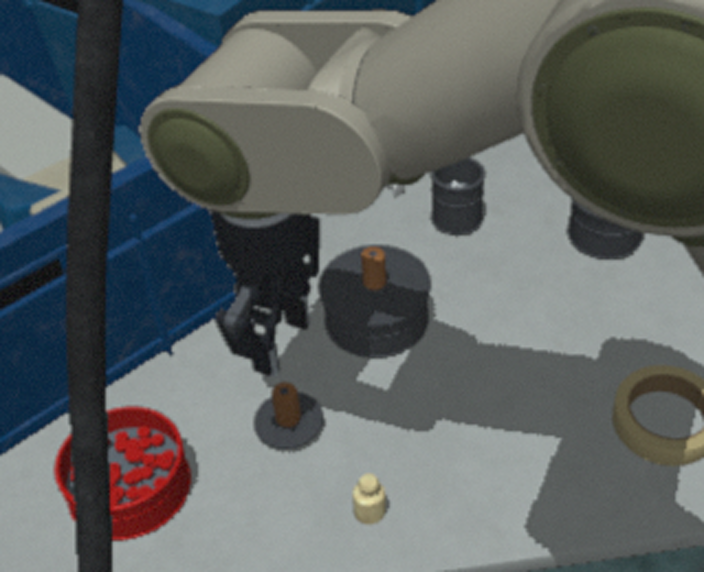

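The small lid's knob is at (285,400), just below the gripper. I correct and grip.

send_rows:
  deltas:
    - [[0.0015,-0.0045,0,0,0,0,0.2],[0,0,0.03,0,0,0,0.2],[0,0,0.03,0,0,0,0.2],[0,0,0.018,0,0,0,0.2],[0,0,0.006,0,0,0,0.2],[0,0,0,0,0,0,0.2],[0,0,0,0,0,0,0.2]]

```text
time_s: 15.12
position: [0.6473, 0.1019, 0.048]
tool_rot: [[1.0, -0.0, 0.002], [-0.0, -1.0, -0.0], [0.002, 0.0, -1.0]]
ft_force: [-0.2, -0.6, -0.0]
grip_width: 0.0513
gripper_force: 0.0
```

send_rows:
  deltas:
    - [[-0.0015,0.001,0.0035,0,0,0,0.2],[0,0,0,0,0,0,0.2],[0,0,0,0,0,0,-1],[0,0,0,0,0,0,-1],[0,0,0,0,0,0,-1],[0,0,0,0,0,0,-1]]

```text
time_s: 15.88
position: [0.6454, 0.1008, 0.0436]
tool_rot: [[1.0, -0.0, 0.001], [-0.0, -1.0, -0.0], [0.001, 0.0, -1.0]]
ft_force: [0.4, 0.1, 2.1]
grip_width: 0.0224
gripper_force: 49.1
```

send_rows:
  deltas:
    - [[0,0,-0.02,0,0,0,-1],[0,0,-0.045,0,0,0,-1],[0,0,-0.045,0,0,0,-1],[-0.01,0.02,-0.02,0,0,0,-1],[-0.015,0.05,0,0,0,0,-1],[-0.015,0.055,0,0,0,0,-1],[-0.005,0.055,0,0,0,0,-1],[0,0.055,0,0,0,0,-1],[0,0.055,0,0,0,0,-1],[0,0.041,0,0,0,0,-1],[0,0,0,0,0,0,-1],[0,0,0,0,0,0,-1]]

```text
time_s: 17.38
position: [0.6, -0.2294, 0.1729]
tool_rot: [[1.0, -0.0, -0.001], [-0.0, -1.0, 0.001], [-0.001, -0.001, -1.0]]
ft_force: [0.3, -0.2, -1.2]
grip_width: 0.0229
gripper_force: 49.2
```

```bash
python3 lid.py .033 pics/h4.png; python3 - <<'E'
from m import *
im,P,*_=grab("scene"); p=sel(P,(.6,-.231),.045,.067,.076); print(len(p),circ(p[:,:2],.029),cv2.minEnclosingCircle(p[:,:2].astype(np.float32)))
E
```

```text
scene 267 slope [0.0067 0.0037 0.143 ] std 0.0012 circ [ 0.603  -0.2298] 0.034
top 26
120 [ 0.60181328 -0.23074086  0.02781682] ((0.601668119430542, -0.2310331165790558), 0.03151409700512886)
```

View pics/h4.png

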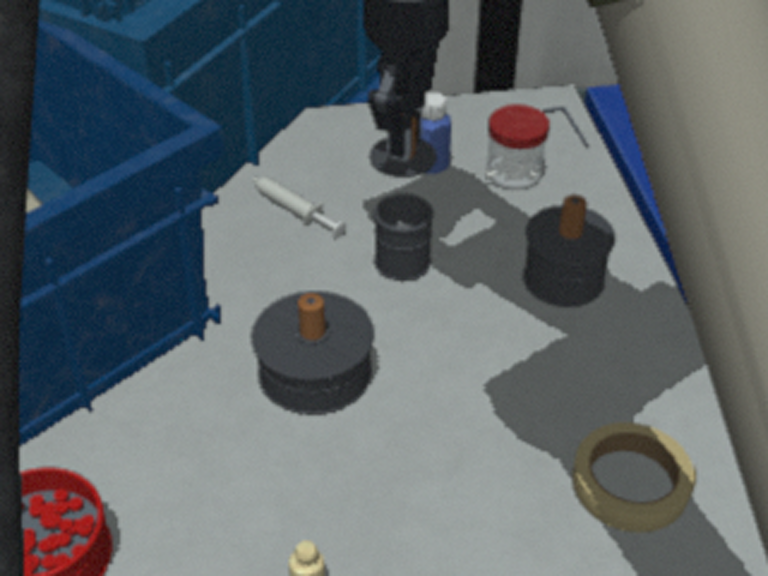

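The medium lid is on its tin at (570,250). The small lid is held over the small tin at (403,235) and within about 1 mm of centre.

send_rows:
  deltas:
    - [[-0.0005,0.001,0.01,0,0,0,-1],[0,0,0.02,0,0,0,-1],[0,0,0.015,0,0,0,-1],[0,0,0.007,0,0,0,-1],[0,0,0.005,0,0,0,-1],[0,0,0.004,0,0,0,-1],[0,0,0.003,0,0,0,-1],[0,0,0,0,0,0,-1]]

```text
time_s: 18.52
position: [0.5997, -0.2312, 0.1093]
tool_rot: [[1.0, -0.0, -0.0], [-0.0, -1.0, 0.0], [-0.0, -0.0, -1.0]]
ft_force: [0.2, -0.3, -0.3]
grip_width: 0.0228
gripper_force: 49.2
```

send_rows:
  deltas:
    - [[0,0,0.002,0,0,0,-1],[0,0,0.001,0,0,0,-1],[0,0,0.001,0,0,0,-1],[0,0,0,0,0,0,-1],[0,0,0,0,0,0,-1]]

```text
time_s: 19.15
position: [0.5998, -0.2312, 0.1056]
tool_rot: [[1.0, -0.0, 0.0], [-0.0, -1.0, -0.0], [0.0, 0.0, -1.0]]
ft_force: [-1.1, -0.2, 3.1]
grip_width: 0.0229
gripper_force: 49.4
```

Seated. I release, then rise and pull back toward the base.

send_rows:
  deltas:
    - [[0,0,0,0,0,0,-0.4],[0,0,0,0,0,0,0.0],[0,0,0,0,0,0,0.2],[0,0,-0.03,0,0,0,0.2],[0,0,-0.05,0,0,0,0.2],[-0.02,-0.01,-0.04,0,0,0,0.2],[-0.04,-0.03,0,0,0,0,0.2],[-0.04,-0.03,0,0,0,0,0.2],[-0.04,-0.03,0,0,0,0,0.2],[-0.04,0,0,0,0,0,0.2],[0,0,0,0,0,0,0.2]]

```text
time_s: 20.52
position: [0.418, -0.1306, 0.2258]
tool_rot: [[1.0, -0.001, 0.0], [-0.001, -1.0, -0.0], [0.0, 0.0, -1.0]]
ft_force: [-0.1, 0.0, 0.0]
grip_width: 0.051
gripper_force: 0.0
```

```bash
python3 st.py; for a in ".6 -.2307 .07 .033" ".4354 -.2648 .06 .045" ".6235 -.0536 .05 .057"; do python3 done.py $a; done; python3 -c '
from h import *
save(grab("scene")[0],"pics/end.png",1.4)'
```

```text
20.525 [ 0.418  -0.1306  0.2258] [[1.0, -0.0009, 0.0001], [-0.0009, -1.0, -0.0002], [0.0001, 0.0002, -1.0]] [-32.9  12.2  94.   -0.   73.8  57.1] 0.051 0.0 [-0.1  0.   0. ]
scene 331 [ 0.021  -0.0517  0.0755] [ 0.6022 -0.2317] 0.0354 knob ((0.6034283638000488, -0.23152373731136322), 0.013411399908363819)
top 372 [-0.0006  0.0124  0.0738] [ 0.5995 -0.2312] 0.0329 knob ((0.5988859534263611, -0.2312639057636261), 0.011732568964362144)
scene 608 [ 0.0088 -0.0393  0.0652] [ 0.4379 -0.2664] 0.0466 knob ((0.433890700340271, -0.26628631353378296), 0.01240762323141098)
top 676 [-0.0017  0.0074  0.064 ] [ 0.4342 -0.2664] 0.0454 knob ((0.4336542785167694, -0.2654567360877991), 0.011816050857305527)
scene 1374 [ 0.009  -0.0163  0.0553] [ 0.6269 -0.0542] 0.0587 knob ((0.6254463791847229, -0.05467711761593819), 0.013262467458844185)
top 1240 [-0.0056 -0.0002  0.0539] [ 0.6231 -0.0536] 0.0575 knob ((0.6226397752761841, -0.05465330183506012), 0.01226644217967987)
```

View pics/end.png

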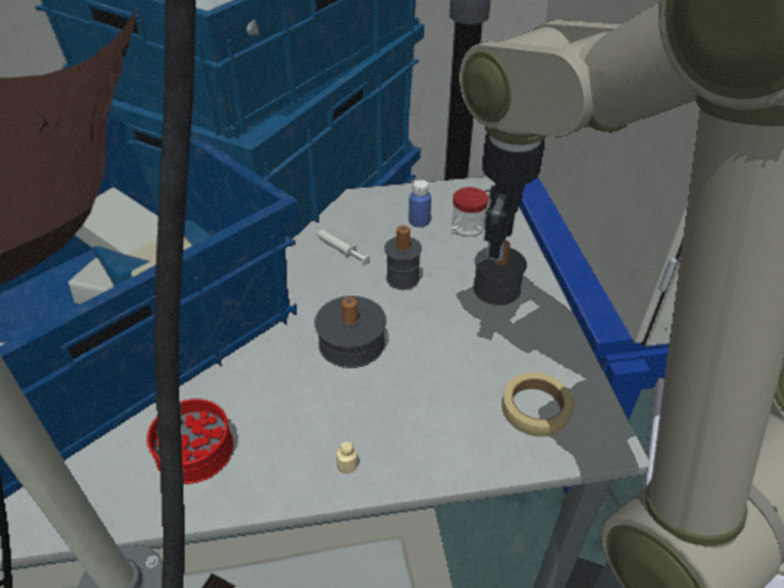

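All three lids are seated: small at (403,255), medium at (500,270) and large at (350,325). The bystanders haven't moved and the gripper is clear.

```bash
python3 -c '
from rig import env
print(env.close_job())'
```

```text
the job is handed in; nothing more can be done
None
```

The job is handed in: all three lids sit level on their own tins, about 1–2 mm off centre at most, the jar, weight and bottle look untouched, and the gripper is open and clear; the hand-in call gave no verdict.

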